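Load the solder-reel stand

ROBOT

A 6-joint arm with a two-finger parallel gripper is mounted at the origin on the work surface. World frame = base frame: x ahead of the robot, y to its left, z up, the work surface at z = 0. Lengths are in m, angles in degrees, forces in N, time in s.
With the tool pointing down it reaches from about 0.25 to 0.725 m from the base axis. Payload 9.7 kg.
Tool frame: the origin (TCP) lies midway between the tips of the shut fingers; the grasp point (between the pads) lies 19 mm behind it; z points along the fingers, y is the direction in which the jaws open and shut (so a half turn about z gives the same grasp; the last joint's range is limited). The gripper opens to 85 mm and grips with 20 to 120 N. Pads are 22 mm wide; open, the fingers measure 114 mm over their backs; the gripper's body (76 mm by 85 mm) begins 54 mm behind the grasp point. The pads swing forward as they close: fully open they stand 13 mm farther back than shut.
Start: joints at [68.927, 4.979, 10.078, 95.1, 0, 90], TCP at [0.198, 0.513, 0.231] pointing down, gripper open.
Joint ranges: [-179.16, 179.16], [-48.56, 103.87], [-65.8, 70.77], [-126.05, 130.52], [-82.76, 87.17], [-180, 180]. Speed limits (degrees/s): [127.2, 127.2, 147.25, 180, 180, 180].

INTERFACE

Orientations are given as [roll, pitch, yaw] about the fixed x, y, z axes, in that order (R = Rz(yaw) Ry(pitch) Rx(roll)).
In Python, from workcell import get_obs, camera, get_calibration, job_done gives the robot as it stands.
- The arm moves only by the tool play_rows, never from a script. Its argument "commands" is text: rows parted by semicolons, each of 5 numbers parted by spaces: the opening, from 0 (shut) to 1 (fully open), then the shift along the world's x, y, z in mm, then the turn about the world's z in degrees. A call has 1 to 10 rows; each row is the pose to reach, as a shift and turn from the pose commanded when the call began; what a row does not reach only later rows make up. A row lasts 1/12 s, in which the tool goes at most 41.7 mm and 7.16 degrees, less where a joint would pass 70% of its speed; a pose out of reach is approached as far as the arm can. A call with a gripper value outside its range is refused whole. The fingers move at their own pace and stop on an object; "force" is the grip in N (left out, the last holds). Time passes only in rows, so rows that repeat a pose let the fingers close. It gives the time, the measured TCP pose, the force and the opening at its end, in the units of the state.
- get_obs(): the state, without advancing time (a new reading comes with each control period).
- camera(name): name is "side" or "top" or "wrist"; returns the picture (400x640x3 uint8, red, green, blue); there is no depth.
- get_calibration(name): a dict with "fx", "fy", "cx", "cy" (pixels), "k1" (the pictures are not rectified: a ray, as slopes to the right and down, at radius r is drawn at 1 + k1 r^2 times it, then the intrinsics apply), "eye" and "attitude" of the camera in the world; the wrist camera has in their place "mount" (4x4, takes a point from camera to tool coordinates, whose origin is the TCP and whose axes are the flange's). Camera axes: x right, y down, z forward; pixel columns grow to the right and rows downward; lengths in m; the calibration is good to about 2 mm. A picture is of the moment at which its call begins: read the wrist's pose just before it. get_calibration takes no time and is no camera call.
- job_done(): hands the job in, once; it reports no verdict.
The state is a dict: "time": time; "q": joint angles; "qd": joint speeds; "joint_efforts": joint torques, N m; "ee_pos": TCP position; "tcp_rot": TCP orientation; "wrist_force": force on the tool from outside, world axes, zero at the start; "torque": the same for the moment, N m; "opening": finger opening in m.
Only numpy, scipy, OpenCV 4.12 (cv2) and the standard library are available. Lean on these libraries where they do the work, as an engineer would, in place of code of your own. Each camera call takes 0.05 s, during which the arm holds its last target.

TASK

Load the reel stand on the soldering bench: over its post put first the wide solder reel, then the steel spacer ring, then the small solder reel, each lying flat on the one below, and finally plug the black knob, stem down, into the hole on top of the small reel until its head rests on the reel. Lower each piece into place before letting go rather than dropping it, and leave the pliers, the parts tray and the screw jar where they are.

Things in the scene. Friction and masses are not known exactly. Their poses are not given: they have to be found in the camera images.
- stand: the reel stand, fixed to the bench: a round dark steel base 96 mm across and 10 mm thick with an upright bright steel post at its centre, 14 mm thick, rising 58 mm above the base (top 68 mm above the bench, end bevelled over the last 3 mm). Origin at the centre of the base's underside, on the bench; z up along the post
- wide_reel: the wide reel of solder, loose, lying flat: white round flanges 60 mm across and 4 mm thick at top and bottom, grey solder wound 52 mm across between them, 30 mm high overall, a 24 mm hole right through. About 0.17 to 0.33 kg. Origin at the centre of its underside; z up along the hole
- spacer: the spacer, loose, lying flat: a plain steel ring 34 mm outside, 24 mm hole, 16 mm high, 55 g. Origin at the centre of its underside; z up along the hole
- small_reel: the small reel of solder, loose, lying flat: white round flanges 44 mm across and 4 mm thick, grey solder wound 38 mm across between them, 26 mm high overall, a 24 mm hole right through. About 0.08 to 0.16 kg. Origin at the centre of its underside; z up along the hole
- cap: the black plastic knob, loose, standing on its stem: a stem 17 mm thick and 10 mm long below, and above it a ribbed round head about 33 mm across and 18 mm high (28 mm high overall), 40 g. The underside of the head, 10 mm above the foot, is what rests on the reel. Origin at the centre of the stem's foot; z up
- pliers: bystander: small pliers with orange handles lying on the bench, about 130 mm long, 11 mm high. Origin on the bench near the pivot, x towards the steel jaws
- parts_tray: bystander: small open yellow tray with a few electronic parts, 70 x 50 mm, 22 mm high. Origin at the centre of its underside
- screw_jar: bystander: round grey plastic screw jar with a white lid, 55 mm across, 52 mm high. Origin at the centre of its underside

How it is judged (in metres and radians):
On the way, in this order (a step that is already met when the one before it is completed fails the run):
1. the wide reel is down on the stand's base, on the post, and let go (z of wide_reel in the frame of stand between 0.006 and 0.014 m and horizontal distance between wide_reel and stand below 0.01 m and angle between wide_reel's own z axis and vertical below 0.12 rad and contact force between the fingers and wide_reel below 0.05 N), for 0.2 s.
2. the spacer ring is on the post, down on the wide reel, and let go (z of spacer in the frame of stand between 0.036 and 0.044 m and horizontal distance between spacer and stand below 0.01 m and angle between spacer's own z axis and vertical below 0.12 rad and contact force between the fingers and spacer below 0.05 N), for 0.2 s.
3. the small reel is on the post, down on the spacer, and let go (z of small_reel in the frame of stand between 0.052 and 0.06 m and horizontal distance between small_reel and stand below 0.01 m and angle between small_reel's own z axis and vertical below 0.12 rad and contact force between the fingers and small_reel below 0.05 N), for 0.2 s.
4. the knob's stem is in the small reel's hole, its head down on the reel, and let go (z of cap in the frame of stand between 0.068 and 0.076 m and horizontal distance between cap and stand below 0.01 m and angle between cap's own z axis and vertical below 0.12 rad and contact force between the fingers and cap below 0.05 N), for 0.2 s.
At the end, for the whole second after the job is handed in: Undersides over the stand's underside: wide reel 10 mm, spacer 40, small reel 56, knob stem 72, each within 4 mm; each within 10 mm of the post's axis, upright within 0.12 rad, let go and at rest; pliers, tray and jar within 20 mm of their start (all of step 1 and all of step 2 and all of step 3 and all of step 4 and linear speed of each of wide_reel, spacer, small_reel, cap below 0.02 m/s and angular speed of each of wide_reel, spacer, small_reel, cap below 0.2 rad/s and distance of each of pliers, parts_tray, screw_jar from where it was at the start of the episode below 0.02 m); the robot touches nothing.
It fails at once if a piece is dropped (falls free at more than 0.6 m/s, about 18 mm of fall) ((linear speed of wide_reel above 0.6 m/s and contact force between the fingers and wide_reel below 0.01 N) or (linear speed of spacer above 0.6 m/s and contact force between the fingers and spacer below 0.01 N) or (linear speed of small_reel above 0.6 m/s and contact force between the fingers and small_reel below 0.01 N) or (linear speed of cap above 0.6 m/s and contact force between the fingers and cap below 0.01 N)).
It fails at once if the pliers, tray or jar is pushed more than 20 mm (distance of any of pliers, parts_tray, screw_jar from where it was at the start of the episode above 0.02 m).
It also fails if it takes over 102 s, if anything falls off the work surface, if the arm or the gripper's body presses on something with over 40 N, if the wrist force passes 120 N, or if a joint passes its speed limit or range.

## Working session

There is one attempt and no reset: what is moved stays moved. The work goes in short steps, Python scripts to look and compute and a tool call to move; the robot and the scene stay as the last step left them, time stands still between calls to the robot, and variables do not carry over. Pictures are saved under pics/ and viewed, and the job is handed in when it is done.

Besides the shell and the picture viewer there is one more tool, called after "Request:" as name(argument=value, ...) on one line, values as JSON. play_rows: Moves the arm, as the interface text tells. Its arguments: {"type":"object","properties":{"commands":{"type":"string"},"force":{"type":"number"}},"required":["commands"]}

```bash
mkdir -p pics; cat > h.py <<'E'
import numpy as np, cv2
from workcell import get_obs, camera, get_calibration, job_done
from scipy.spatial.transform import Rotation as R
def save(n,f): 
    im=camera(n); cv2.imwrite('pics/'+f,im[:,:,::-1]); return im
E
python3 - <<'E'
from h import *
print(get_obs())
for n in ("top","side","wrist"):
    print(n,get_calibration(n)); save(n,n+'0.png')
E
```

```text
{'time': 0.0, 'q': array([ 6.89274651e+01,  5.01159411e+00,  1.00341212e+01,  9.50993899e+01,
       -4.54827469e-05,  8.99988897e+01]), 'qd': array([-0.03569442, -0.05141634,  0.00023805, -0.0124882 ,  0.03705322,
       -0.07112316]), 'joint_efforts': array([ 6.71043108e-04, -5.20396471e+01,  4.64799392e+01,  1.63347612e-02,
       -2.84100730e-05, -7.97140487e-07]), 'ee_pos': array([0.19766992, 0.513005  , 0.23057535]), 'tcp_rot': array([-1.79923137e+02,  4.39931996e-05,  1.58928575e+02]), 'wrist_force': array([ 0.19042902,  0.28478986, -0.00485605]), 'torque': array([ 0.01498442,  0.02121505, -0.02665403]), 'opening': 0.08537051435625606}
top {'fx': 411.36705440802643, 'fy': 411.36705440802643, 'cx': 322.67750634987146, 'cy': 205.1145714690636, 'k1': -0.01614201591019092, 'eye': array([ 0.3436188 , -0.00689255,  1.20993049]), 'attitude': array([-1.68561334e+02, -8.28682218e-02, -8.68910020e+01])}
side {'fx': 373.4484605085317, 'fy': 373.4484605085317, 'cx': 318.25979932641576, 'cy': 196.00467797183416, 'k1': -0.0016179324939964727, 'eye': array([ 0.31506002, -0.48849575,  0.67253263]), 'attitude': array([-138.67462213,   -1.12167065,  -26.20707997])}
wrist {'fx': 281.4480843541348, 'fy': 281.4480843541348, 'cx': 319.1123006326547, 'cy': 198.86102489596735, 'k1': -0.028231613084321604, 'mount': array([[-2.32559050e-04, -9.49329197e-01, -3.14283347e-01,
         8.02255434e-02],
       [ 9.99999839e-01, -3.83595872e-04,  4.18729627e-04,
         9.01205952e-04],
       [-5.18070055e-04, -3.14283198e-01,  9.49329133e-01,
        -1.43066801e-01],
       [ 0.00000000e+00,  0.00000000e+00,  0.00000000e+00,
         1.00000000e+00]])}
```

View pics/top0.png

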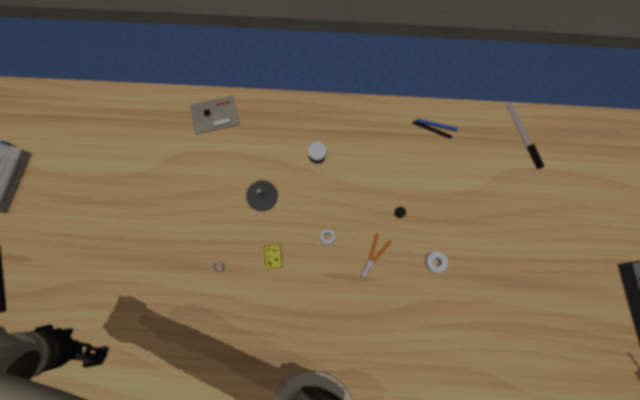

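View pics/side0.png

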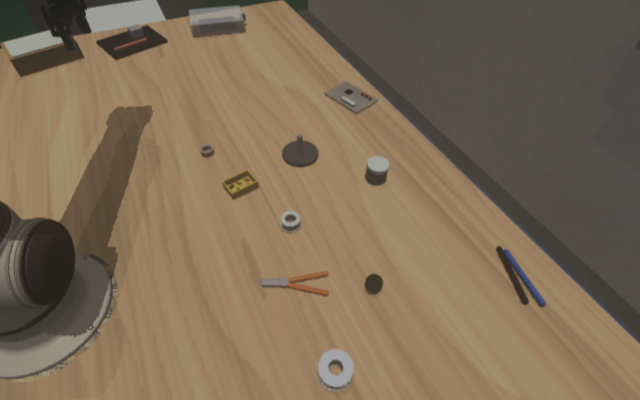

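View pics/wrist0.png

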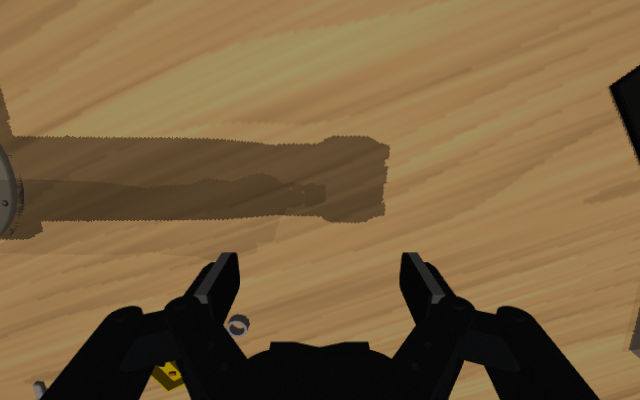

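```bash
cat >> h.py <<'E'
def cam(n,obs=None):
    c=get_calibration(n)
    if n=='wrist':
        M=np.array(c['mount']); T=R.from_euler('xyz',obs['tcp_rot'],degrees=True).as_matrix()
        return c, T@M[:3,:3], T@M[:3,3]+obs['ee_pos']
    return c, R.from_euler('xyz',c['attitude'],degrees=True).as_matrix(), np.array(c['eye'])
def K(c): return np.array([[c['fx'],0,c['cx']],[0,c['fy'],c['cy']],[0,0,1]])
def pix2w(cm,u,v,z):
    c,Rm,e=cm
    p=cv2.undistortPoints(np.array([[[u,v]]],float),K(c),np.array([c['k1'],0,0,0.]))[0,0]
    d=Rm@np.array([p[0],p[1],1]); return e+d*(z-e[2])/d[2]
def w2pix(cm,P):
    c,Rm,e=cm; P=np.atleast_2d(P)
    pc=(P-e)@Rm
    return cv2.projectPoints(pc,np.zeros(3),np.zeros(3),K(c),np.array([c['k1'],0,0,0.]))[0][:,0]
def circ(c,r,z,n=60):
    a=np.linspace(0,2*np.pi,n); return np.c_[c[0]+r*np.cos(a),c[1]+r*np.sin(a),0*a+z]
def crop(im,u,v,w,h,s,f):
    a=im[v:v+h,u:u+w]; cv2.imwrite('pics/'+f,cv2.resize(a,None,fx=s,fy=s,interpolation=cv2.INTER_CUBIC))
E
python3 - <<'E'
from h import *
ims={n:cv2.imread(f'pics/{n}0.png') for n in ('top','side')}
crop(ims['top'],200,135,130,140,4,'tc1.png')
crop(ims['top'],310,190,150,100,5,'tc2.png')
crop(ims['side'],190,120,210,120,3,'sc1.png')
crop(ims['side'],250,200,150,200,3,'sc2.png')
cm=cam('top')
for n,u,v,z in [('stand',262,195,.01),('spacer',218,267,.016),('small',328,237,.026),('cap',400,212,.028),('wide',437,262,.03),('tray',272,256,0.022),('jar',317,152,.052),('pl',370,258,.01)]: print(n,pix2w(cm,u,v,z).round(3))
cm=cam('side')
for n,u,v,z in [('stand',300,153,.01),('spacer',207,151,.016),('small',291,219,.026),('cap',374,283,.028),('wide',336,369,.03)]: print(n,pix2w(cm,u,v,z).round(3))
E
```

```text
stand [0.607 0.187 0.01 ]
spacer [0.387 0.295 0.016]
small [ 0.49  -0.016  0.026]
cap [ 0.574 -0.222  0.028]
wide [ 0.435 -0.33   0.03 ]
tray [0.427 0.142 0.022]
jar [0.736 0.03  0.052]
pl [ 0.437 -0.141  0.01 ]
stand [0.607 0.184 0.01 ]
spacer [0.389 0.287 0.016]
small [ 0.494 -0.019  0.026]
cap [ 0.575 -0.23   0.028]
wide [ 0.436 -0.336  0.03 ]
```

View pics/tc1.png

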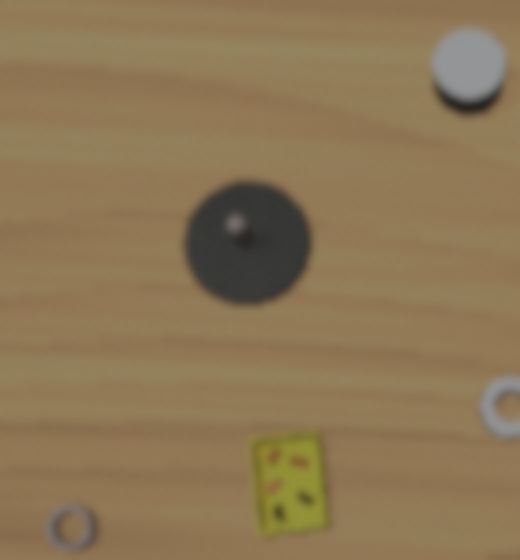

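View pics/tc2.png

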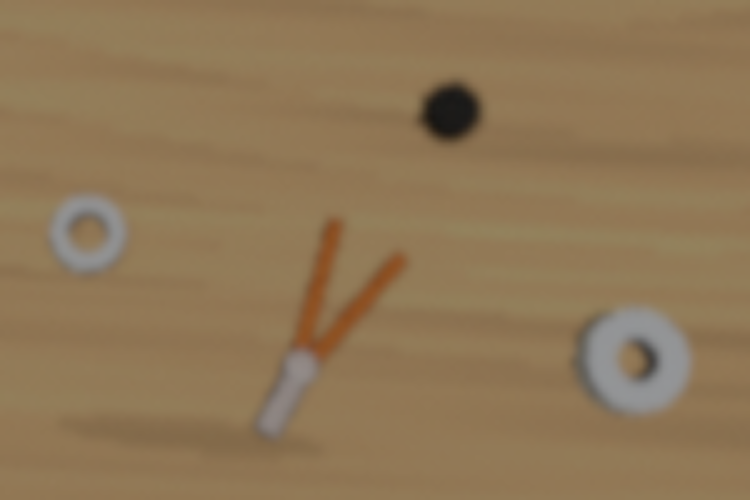

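View pics/sc1.png

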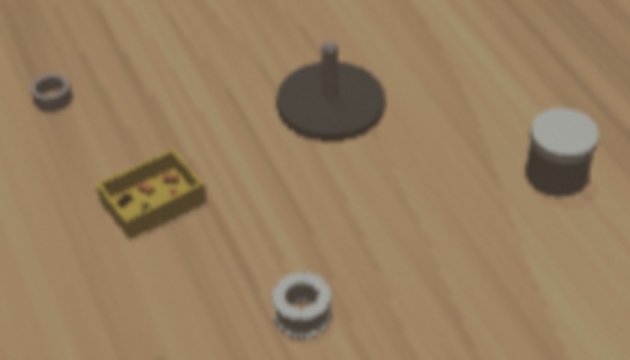

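View pics/sc2.png

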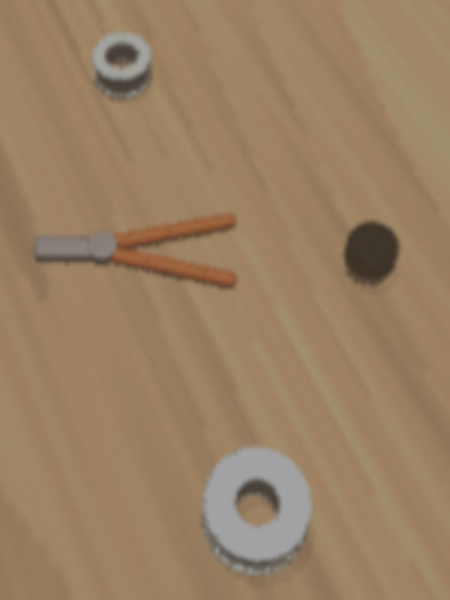

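Request:
play_rows(commands="1 237 -846 0 -100;1 237 -846 0 -100;1 237 -846 0 -100;1 237 -846 0 -100;1 237 -846 0 -100;1 237 -846 0 -100;1 237 -846 0 -100;1 237 -846 0 -100;1 237 -846 0 -100;1 237 -846 0 -100", force=40)

```text
time: 0.98
ee_pos: [0.3099, 0.1102, 0.2314]
tcp_rot: [180.0, -0.0, 87.0]
wrist_force: [0.6, 1.2, 0.2]
opening: 0.0854
```

```bash
python3 - <<'E'
from h import *
o=get_obs();print(o['time'],o['ee_pos'],o['tcp_rot'],o['q'])
cm=cam('top')
for n,u,v,z in [('stand',261.6,195.1,.01),('post',258.4,190.1,.068),('spacer',217.6,266.4,.016),('small',327.4,236.4,.026),('cap',399.8,211.8,.025),('wide',437.2,261.6,.03)]: print(n,pix2w(cm,u,v,z).round(4))
cm=cam('side')
for n,u,v,z in [('stand',300,152.3,.01),('post',299.3,135.3,.068),('spacer',206.7,149,.016),('small',290.3,218.7,.026),('cap',374,282,.022),('wide',335.7,367.3,.03)]: print(n,pix2w(cm,u,v,z).round(4))
E
```

```text
0.9833 [0.30989194 0.11018616 0.23135573] [ 1.79955754e+02 -1.77191457e-02  8.70001514e+01] [ 1.95740530e+01 -2.49942249e+01 -1.56452917e+01  9.93012753e+01
 -6.23260709e-04  1.12573908e+02]
stand [0.6067 0.1886 0.01  ]
post [0.6081 0.1895 0.068 ]
spacer [0.3888 0.2966 0.016 ]
small [ 0.4915 -0.0143  0.026 ]
cap [ 0.5755 -0.2224  0.025 ]
wide [ 0.4358 -0.3308  0.03  ]
stand [0.6082 0.1864 0.01  ]
post [0.607  0.1858 0.068 ]
spacer [0.3902 0.2946 0.016 ]
small [ 0.4931 -0.0171  0.026 ]
cap [ 0.5789 -0.2257  0.022 ]
wide [ 0.437  -0.3338  0.03  ]
```

Request:
play_rows(commands="1 126 -442 -40 -27;1 126 -442 -40 -27;1 126 -442 -40 -27;1 126 -442 -40 -27;1 126 -442 -40 -27;1 126 -442 -40 -27;1 126 -442 -40 -27;1 126 -442 -40 -27;1 126 -442 -40 -27;1 126 -442 -40 -27")

```text
time: 1.82
ee_pos: [0.4238, -0.2895, 0.1947]
tcp_rot: [-180.0, -0.0, 60.3]
wrist_force: [0.1, 0.3, -0.6]
opening: 0.0852
```

Request:
play_rows(commands="1 0 -45 -40 0;1 0 -45 -40 0;1 0 -45 -40 0;1 0 -45 -40 0")

```text
time: 2.15
ee_pos: [0.4232, -0.3318, 0.1543]
tcp_rot: [-179.8, -0.0, 60.2]
wrist_force: [-0.1, 0.9, 0.5]
opening: 0.0853
```

```bash
python3 - <<'E'
from h import *
o=get_obs();print(o['time'],o['ee_pos'],o['tcp_rot'],o['q'])
im=save('wrist','w1.png')
E
```

```text
2.15 [ 0.42320262 -0.33184858  0.1542604 ] [-1.79845738e+02 -3.68689716e-02  6.02330402e+01] [-3.81087576e+01  2.58391532e+00 -9.68395833e-01  8.66056676e+01
  1.40987841e-02  8.16581332e+01]
```

View pics/w1.png

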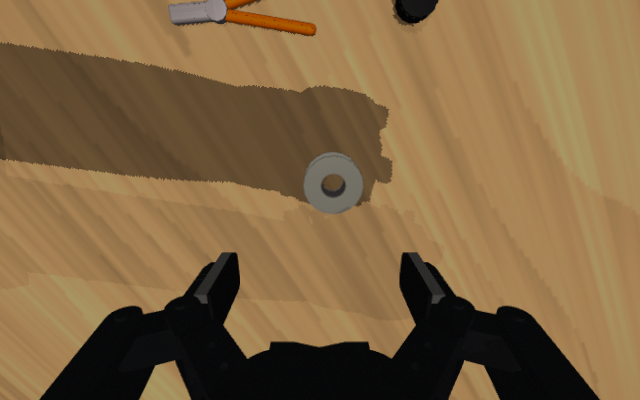

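```bash
python3 - <<'E'
from h import *
o=get_obs();cm=cam('wrist',o)
p=pix2w(cm,333,183.5,.03);print(p,(p-o['ee_pos'])*1000)
im=cv2.imread('pics/w1.png')
for z,r in((.03,.03),(.03,.012)):
    cv2.polylines(im,[np.round(w2pix(cm,circ(p,r,z))).astype(int)],True,(0,0,255),1)
crop(im,270,120,130,130,4,'w1c.png')
E
```

```text
[ 0.44034034 -0.33059819  0.03      ] [  16.58573747    0.85804377 -125.52874424]
```

View pics/w1c.png

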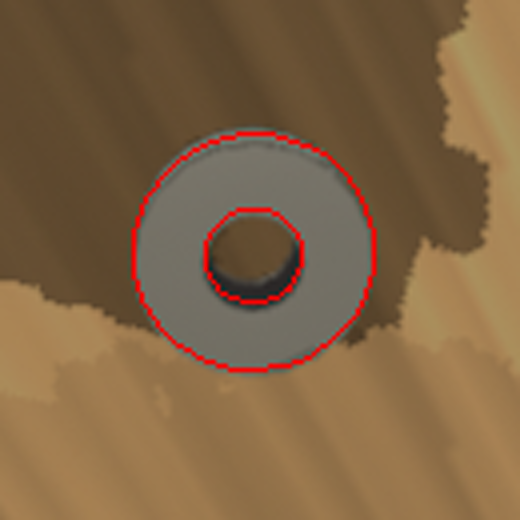

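Request:
play_rows(commands="1 15 0 -40 0;1 15 0 -80 0;1 15 0 -110 0;1 15 0 -130 0;1 15 0 -143 0;1 15 0 -147 0;1 15 0 -147 0;0 15 0 -147 0;0 15 0 -147 0;0 15 0 -147 0")

```text
time: 3.03
ee_pos: [0.4398, -0.3325, 0.0104]
tcp_rot: [179.9, 0.0, 60.3]
wrist_force: [-2.1, 3.0, 5.4]
opening: 0.0569
```

Request:
play_rows(commands="0 0 0 0 0;0 0 0 0 0;0 0 0 0 0;0 0 0 0 0;0 0 0 0 0")

```text
time: 3.45
ee_pos: [0.4398, -0.3325, 0.0104]
tcp_rot: [179.8, -0.0, 60.3]
wrist_force: [-1.2, 3.2, 6.9]
opening: 0.057
```

```bash
python3 - <<'E'
from h import *
o=get_obs();print(o['time'],o['ee_pos'],o['tcp_rot'],o['opening'])
im=save('wrist','w2.png')
E
```

```text
3.45 [ 0.43979757 -0.33249727  0.01038578] [ 1.79848419e+02 -1.57427847e-02  6.03100961e+01] 0.05698445228005549
```

View pics/w2.png

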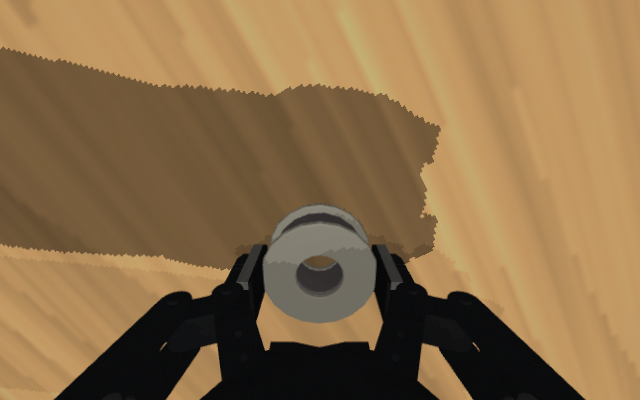

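Request:
play_rows(commands="0 0 0 5 0;0 0 0 15 0;0 0 0 25 0;0 0 0 25 0;0 0 0 25 0")

```text
time: 3.92
ee_pos: [0.4395, -0.3326, 0.0343]
tcp_rot: [179.9, 0.0, 60.3]
wrist_force: [0.7, -0.5, -3.5]
opening: 0.0568
```

```bash
python3 - <<'E'
from h import *
o=get_obs();print(o['time'],o['ee_pos'],o['tcp_rot'],o['opening'])
im=save('wrist','w3.png')
im=save('side','s3.png')[:,:,::-1]
crop(im,230,250,200,150,4,'s3c.png')
E
```

```text
3.9167 [ 0.43948669 -0.33262699  0.03426485] [1.79897381e+02 1.49132414e-02 6.03032441e+01] 0.056792663678566446
```

View pics/w3.png

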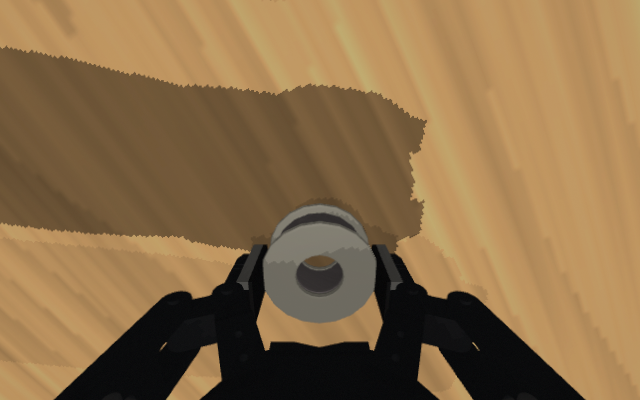

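View pics/s3c.png

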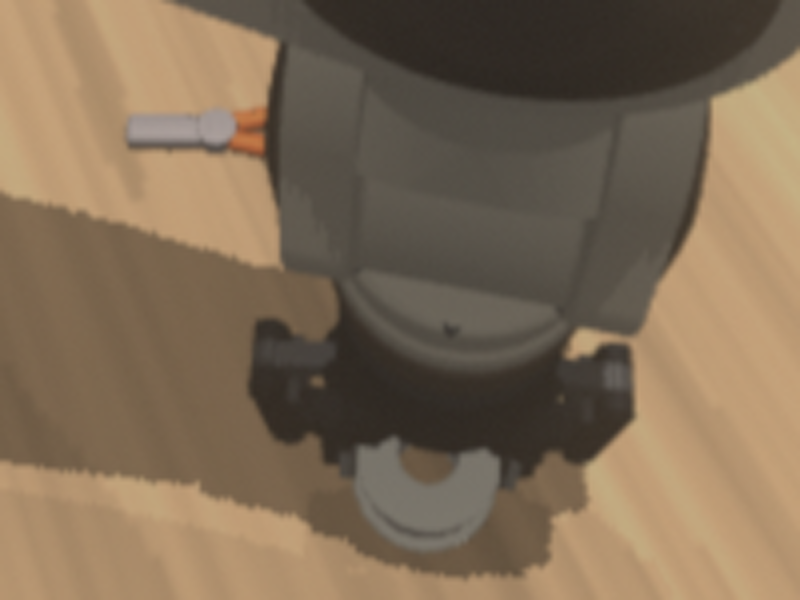

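```bash
python3 - <<'E'
from h import *
o=get_obs();cm=cam('wrist',o)
im=cv2.imread('pics/w3.png')
p=pix2w(cm,320.5,272.5,.054)
print(p,(p-o['ee_pos'])*1000)
for q,col in((p,(0,0,255)),(np.array([.4395,-.3326,0]),(0,255,0))):
  for r in (.03,.012):
    cv2.polylines(im,[np.round(w2pix(cm,circ(q,r,.054))*8).astype(int)],True,col,1,cv2.LINE_AA,3)
crop(im,240,190,160,150,5,'w3c.png')
E
```

```text
[ 0.44112573 -0.33050186  0.054     ] [ 2.27090028  1.67021132 20.98801673]
```

View pics/w3c.png

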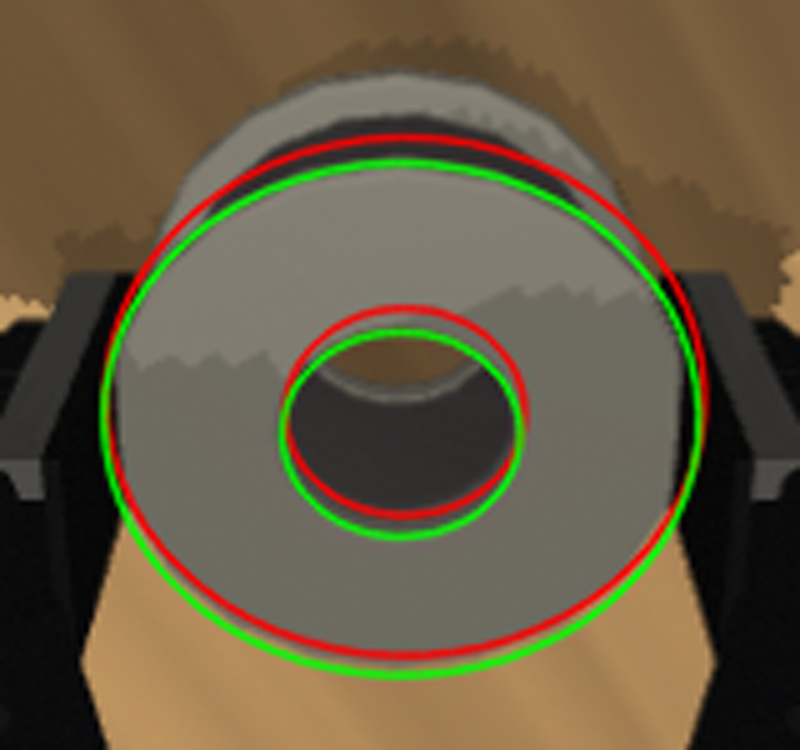

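Request:
play_rows(commands="0 0 0 30 0;0 0 0 70 0;0 10 35 90 0;0 22 75 90 0;0 138 468 90 0;0 138 468 90 0;0 138 468 90 0;0 138 468 90 0;0 138 468 90 0;0 138 468 90 0")

```text
time: 4.85
ee_pos: [0.5316, -0.0155, 0.1227]
tcp_rot: [-180.0, 0.0, 60.3]
wrist_force: [1.0, -1.2, -2.1]
opening: 0.0572
```

Request:
play_rows(commands="0 45 150 0 0;0 45 150 0 0;0 45 150 0 0;0 45 150 0 0;0 45 150 0 0;0 45 150 0 0;0 45 150 0 0")

```text
time: 5.43
ee_pos: [0.5763, 0.1322, 0.1224]
tcp_rot: [-179.9, 0.1, 60.3]
wrist_force: [0.5, -0.6, -3.3]
opening: 0.057
```

```bash
python3 - <<'E'
from h import *
o=get_obs();print(o['time'],o['ee_pos'],o['tcp_rot'],o['opening'],o['q'])
im=save('wrist','w4.png')[:,:,::-1].copy()
cm=cam('wrist',o)
for x,y in((.6075,.1875),):
  for r,z in ((.048,.01),(.048,0),(.007,.01),(.004,.068)):
    cv2.polylines(im,[np.round(w2pix(cm,circ((x,y),r,z))*8).astype(int)],True,(0,0,255),1,cv2.LINE_AA,3)
cv2.imwrite('pics/w4o.png',im)
E
```

```text
5.4333 [0.57627328 0.13224679 0.12241138] [-1.79947719e+02  7.18176425e-02  6.03338077e+01] 0.05695682406666955 [ 1.29332289e+01  9.91304216e+00  3.49517343e+00  8.36692267e+01
 -1.74777881e-02  1.32599467e+02]
```

View pics/w4o.png

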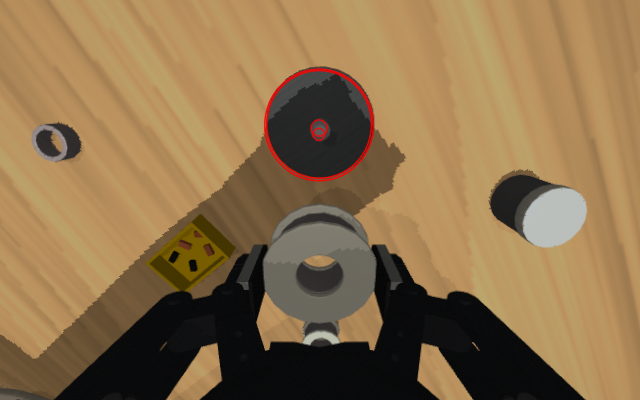

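Request:
play_rows(commands="0 31 55 0 0;0 31 55 0 0;0 31 55 0 0;0 31 55 0 0;0 31 55 -30 0;0 31 55 -60 0;0 31 55 -80 0;0 31 55 -92 0;0 31 55 -95 0;0 31 55 -95 0")

```text
time: 6.32
ee_pos: [0.6073, 0.1864, 0.0281]
tcp_rot: [-180.0, 0.0, 60.2]
wrist_force: [-0.1, -0.5, -2.7]
opening: 0.057
```

```bash
python3 - <<'E'
from h import *
o=get_obs();print(o['time'],o['ee_pos'],o['tcp_rot'],o['opening'],o['wrist_force'])
im=save('wrist','w5.png')[:,:,::-1].copy()
im=save('side','s5.png')[:,:,::-1]
crop(im,230,90,130,100,6,'s5c.png')
E
```

```text
6.3167 [0.60730374 0.18638192 0.02811486] [-1.79968662e+02  4.97617071e-02  6.02413732e+01] 0.05695709787148314 [-0.07389001 -0.45525188 -2.68405405]
```

View pics/w5.png

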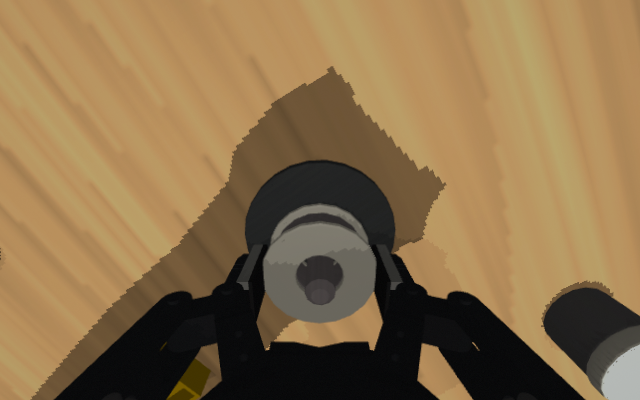

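View pics/s5c.png

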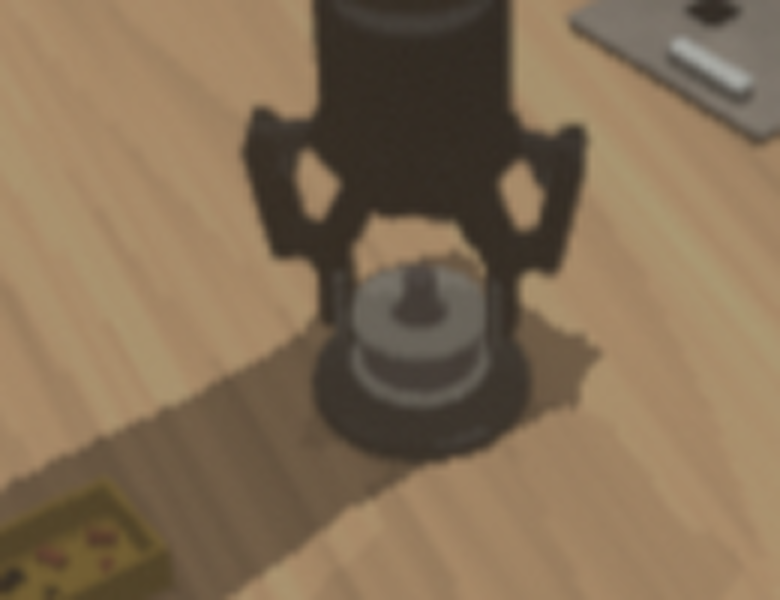

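Over the post, centred (post through the hole at ~(320,290)). Lower gently to contact.

Request:
play_rows(commands="0 0 0 -2 0;0 0 0 -4 0;0 0 0 -5 0;0 0 0 -6 0;0 0 0 -6 0")

```text
time: 6.83
ee_pos: [0.6076, 0.1875, 0.022]
tcp_rot: [-180.0, 0.0, 60.3]
wrist_force: [0.8, -1.0, -2.9]
opening: 0.057
```

Request:
play_rows(commands="0 0 0 -1 0;0 0 0 -1 0;0 0 0 -2 0;0 0 0 -2 0;0 0 0 -2 0")

```text
time: 7.25
ee_pos: [0.6078, 0.1876, 0.0205]
tcp_rot: [180.0, -0.0, 60.3]
wrist_force: [-2.0, 0.0, 2.4]
opening: 0.0571
```

Request:
play_rows(commands="0.8 0 0 0 0;1 0 0 0 0;1 0 0 0 0;1 0 0 0 0;1 0 0 0 0;1 0 0 0 0;1 0 0 20 0;1 0 0 60 0;1 0 0 100 0;1 0 0 130 0")

```text
time: 8.08
ee_pos: [0.6079, 0.1875, 0.1534]
tcp_rot: [179.9, -0.1, 60.3]
wrist_force: [1.1, 0.8, 0.6]
opening: 0.0854
```

```bash
python3 - <<'E'
from h import *
o=get_obs();print(o['time'],o['ee_pos'],o['tcp_rot'],o['opening'],o['q'])
im=save('wrist','w6.png')[:,:,::-1].copy()
cm=cam('wrist',o)
for x,y in((.6075,.1875),):
  for r,z in ((.048,.01),(.03,.04),(.012,.04)):
    cv2.polylines(im,[np.round(w2pix(cm,circ((x,y),r,z))*8).astype(int)],True,(0,0,255),1,cv2.LINE_AA,3)
cv2.imwrite('pics/w6o.png',im)
E
```

```text
8.0833 [0.60790753 0.1875315  0.1534248 ] [ 1.79916794e+02 -8.83977061e-02  6.03042746e+01] 0.08542085833036211 [ 1.71444093e+01  1.59655852e+01  1.40599710e+01  8.79729887e+01
 -2.26964246e-04  1.36840199e+02]
```

View pics/w6o.png

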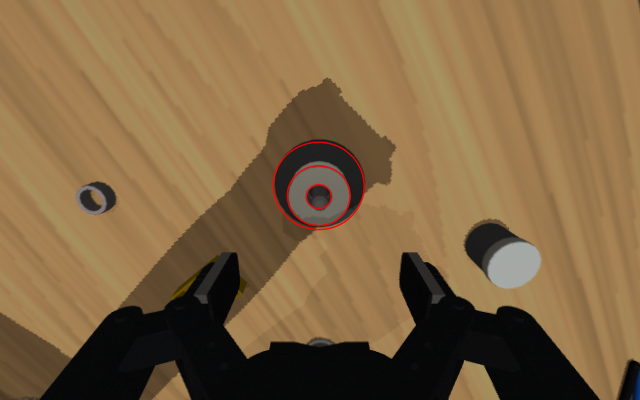

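Request:
play_rows(commands="1 -218 108 0 0;1 -218 108 0 0;1 -218 108 0 0;1 -218 108 0 0;1 -218 108 0 0;1 -218 108 0 0;1 -218 108 -30 0;1 -218 108 -50 0;1 -218 108 -50 0;1 -218 108 -50 0")

```text
time: 8.97
ee_pos: [0.3892, 0.2952, 0.0999]
tcp_rot: [-180.0, 0.1, 60.3]
wrist_force: [0.1, 0.1, 0.4]
opening: 0.0853
```

```bash
python3 - <<'E'
from h import *
o=get_obs();print(o['time'],o['ee_pos'],o['tcp_rot'],o['opening'],o['q'])
im=save('wrist','w7.png')[:,:,::-1].copy()
cm=cam('wrist',o)
for x,y in((.3895,.2955),):
  for r,z in ((.017,.016),(.012,.016),(.017,0)):
    cv2.polylines(im,[np.round(w2pix(cm,circ((x,y),r,z))*8).astype(int)],True,(0,0,255),1,cv2.LINE_AA,3)
crop(im,220,110,200,160,4,'w7o.png')
E
```

```text
8.9667 [0.38917232 0.29515856 0.09988885] [-1.79967130e+02  8.23555057e-02  6.03185509e+01] 0.08534564330127593 [ 3.71788869e+01 -3.89638545e+00 -1.33874025e+01  8.05976301e+01
 -2.13776987e-03  1.56860361e+02]
```

View pics/w7o.png

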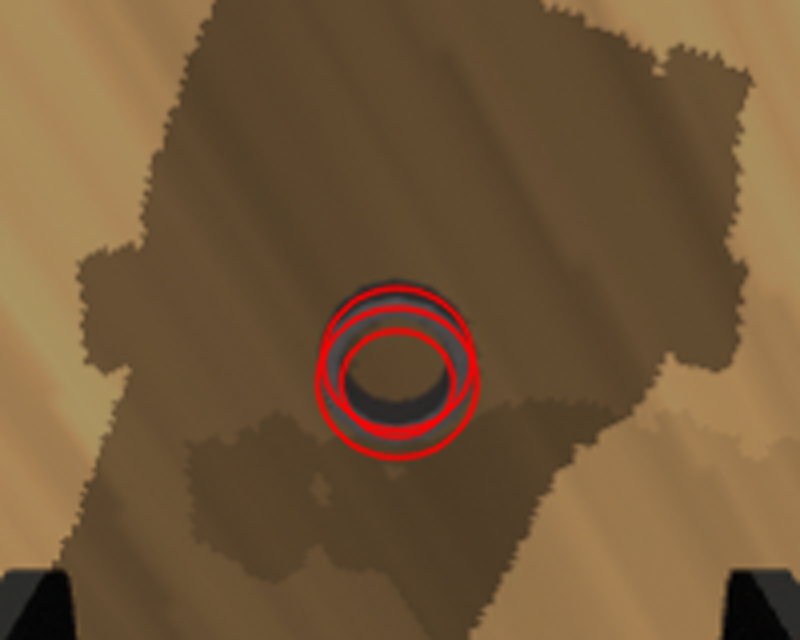

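Request:
play_rows(commands="1 1 2.5 -40 0;1 1 2.5 -70 0;1 1 2.5 -88 0;1 1 2.5 -94 0;1 1 2.5 -94 0;1 1 2.5 -94 0;0 1 2.5 -94 0;0 1 2.5 -94 0;0 1 2.5 -94 0;0 1 2.5 -94 0")

```text
time: 9.85
ee_pos: [0.3911, 0.2983, 0.007]
tcp_rot: [180.0, -0.1, 60.3]
wrist_force: [-0.6, -0.3, 0.3]
opening: 0.0385
```

Request:
play_rows(commands="0 0 0 0 0;0 0 0 0 0;0 0 0 0 0;0 0 0 0 0;0 0 0 0 0;0 0 0 0 0")

```text
time: 10.35
ee_pos: [0.3911, 0.2982, 0.0071]
tcp_rot: [180.0, -0.1, 60.3]
wrist_force: [-1.2, -1.4, 6.0]
opening: 0.0317
```

Request:
play_rows(commands="0 0 0 5 0;0 0 0 15 0;0 0 0 25 0;0 0 0 25 0;0 0 0 25 0")

```text
time: 10.77
ee_pos: [0.3913, 0.2984, 0.0322]
tcp_rot: [180.0, -0.1, 60.3]
wrist_force: [-0.6, 0.1, -0.4]
opening: 0.0313
```

```bash
python3 - <<'E'
from h import *
o=get_obs();print(o['time'],o['ee_pos'],o['tcp_rot'],o['opening'],o['q'])
im=save('wrist','w8.png')[:,:,::-1].copy()
cm=cam('wrist',o)
cv2.imwrite('pics/w8o.png',im)
crop(im,220,190,200,160,4,'w8o.png')
E
```

```text
10.7667 [0.39126434 0.29842201 0.03222625] [ 1.79959676e+02 -9.78947632e-02  6.03070149e+01] 0.031282400400690295 [ 3.73325730e+01 -2.06431918e+00 -1.91934910e+01  7.27649591e+01
  1.08451093e-03  1.57025594e+02]
```

View pics/w8o.png

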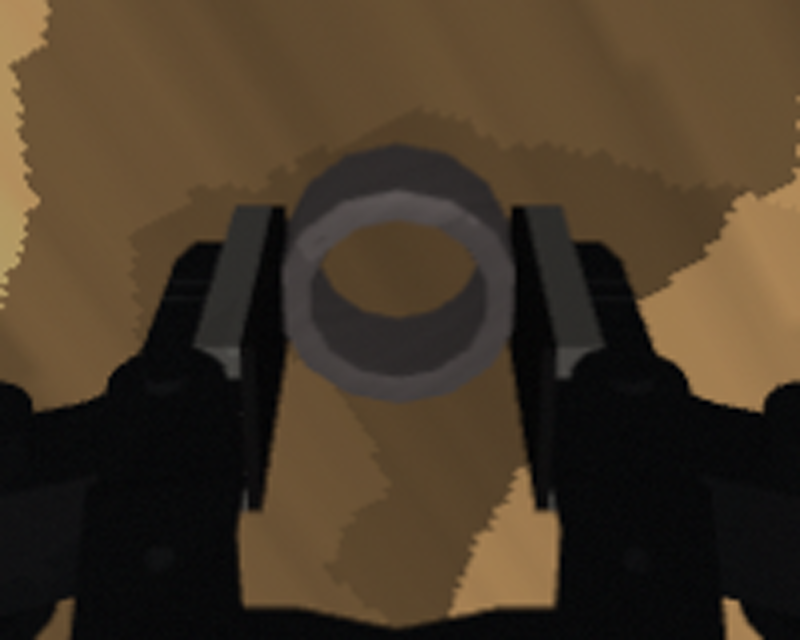

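```bash
python3 - <<'E'
from h import *
o=get_obs();cm=cam('wrist',o)
print((pix2w(cm,319.6,263.9,.041)-o['ee_pos'])*1000)
im=cv2.imread('pics/w8.png')
for r in (.017,.012):
    cv2.polylines(im,[np.round(w2pix(cm,circ(o['ee_pos'],r,.041))*8).astype(int)],True,(0,255,0),1,cv2.LINE_AA,3)
crop(im,220,190,200,160,4,'w8p.png')
E
```

```text
[0.84594569 0.07301424 9.46686034]
```

View pics/w8p.png

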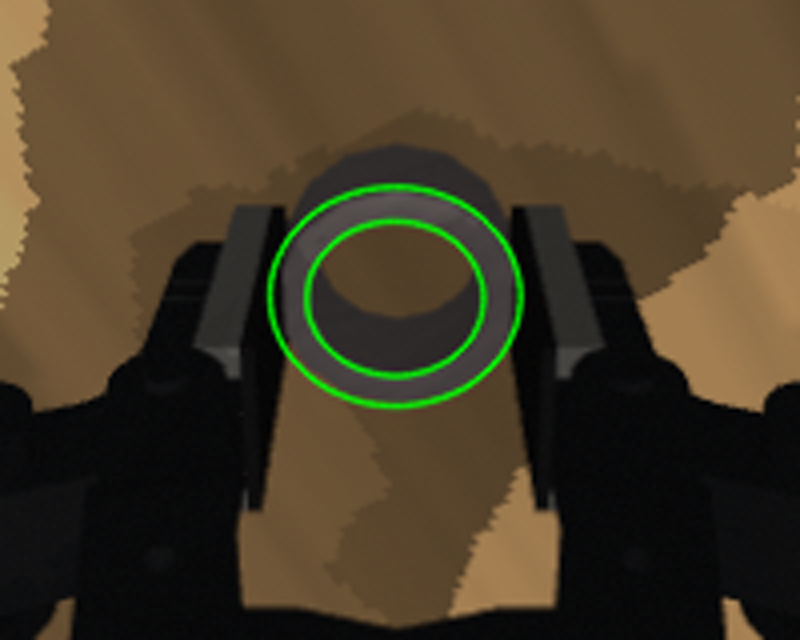

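Request:
play_rows(commands="0 0 0 35 0;0 0 0 75 0;0 0 0 105 0;0 30 -15 120 0;0 217 -111 120 0;0 217 -111 120 0;0 217 -111 120 0;0 217 -111 120 0;0 217 -111 120 0;0 217 -111 120 0")

```text
time: 11.65
ee_pos: [0.6121, 0.1833, 0.148]
tcp_rot: [-180.0, 0.1, 60.1]
wrist_force: [0.7, 1.0, -0.8]
opening: 0.0312
```

Request:
play_rows(commands="0 0 0 0 0;0 0 0 0 0;0 0 0 0 0;0 0 0 -20 0;0 0 0 -20 0;0 0 0 -20 0")

```text
time: 12.15
ee_pos: [0.6063, 0.1876, 0.131]
tcp_rot: [-179.9, 0.1, 60.4]
wrist_force: [0.5, -1.3, -0.5]
opening: 0.0314
```

```bash
python3 - <<'E'
from h import *
o=get_obs();print(o['time'],o['ee_pos'],o['tcp_rot'],o['opening'],o['wrist_force'])
im=save('wrist','w9.png')[:,:,::-1].copy()
E
```

```text
12.15 [0.60628639 0.18760832 0.13096965] [-1.79941434e+02  5.77730796e-02  6.03884440e+01] 0.03139757104268218 [ 0.51251588 -1.30343026 -0.53194166]
```

View pics/w9.png

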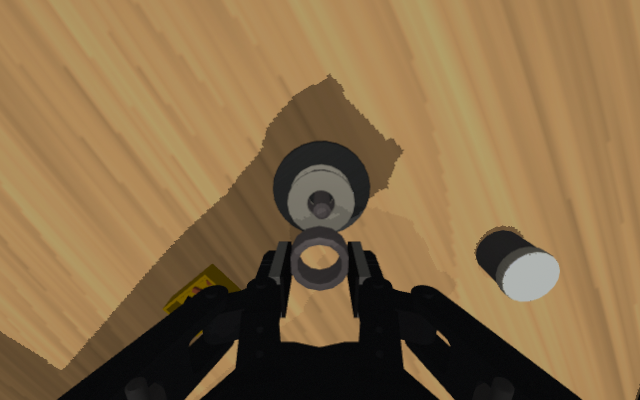

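Request:
play_rows(commands="0 1 0 -20 0;0 1 0 -45 0;0 1 0 -65 0;0 1 0 -73 0;0 1 0 -76 0;0 1 0 -76 0;0 1 0 -76 0")

```text
time: 12.78
ee_pos: [0.6093, 0.1873, 0.0569]
tcp_rot: [179.9, -0.1, 60.3]
wrist_force: [0.4, -0.2, -0.7]
opening: 0.0312
```

```bash
python3 - <<'E'
from h import *
o=get_obs();print(o['time'],o['ee_pos'],o['tcp_rot'],o['opening'],o['wrist_force'])
im=save('wrist','w10.png')[:,:,::-1].copy()
E
```

```text
12.7833 [0.60929594 0.18731208 0.05688331] [ 1.79922507e+02 -8.07646223e-02  6.03199805e+01] 0.03115533469441885 [ 0.41475076 -0.16090672 -0.69393781]
```

View pics/w10.png

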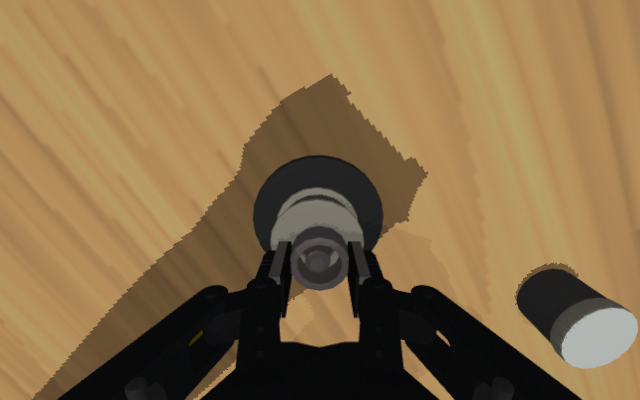

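Post top inside the ring. Lower to touch.

Request:
play_rows(commands="0 -1 0 -3 0;0 -1 0 -5 0;0 -1 0 -7 0;0 -1 0 -8 0;0 -1 0 -8 0;0 -1 0 -8 0")

```text
time: 13.33
ee_pos: [0.6077, 0.187, 0.0473]
tcp_rot: [180.0, -0.0, 60.3]
wrist_force: [-0.3, -0.2, 0.8]
opening: 0.031
```

Request:
play_rows(commands="0 0 0 -1 0;0 0 0 -2 0;0 0 0 -2 0;0 0 0 -2 0")

```text
time: 13.67
ee_pos: [0.6078, 0.187, 0.0471]
tcp_rot: [180.0, -0.1, 60.3]
wrist_force: [-6.2, -2.0, 13.4]
opening: 0.0309
```

Request:
play_rows(commands="0 0 0 1.5 0;0 0 0 1.5 0;0.5 0 0 1.5 0;1 0 0 1.5 0;1 0 0 1.5 0;1 0 0 1.5 0;1 0 0 1.5 0;1 0 0 15 0;1 0 0 50 0;1 0 0 90 0")

```text
time: 14.5
ee_pos: [0.6062, 0.1865, 0.1335]
tcp_rot: [-179.8, 0.2, 60.3]
wrist_force: [0.0, 0.7, 0.4]
opening: 0.0851
```

Request:
play_rows(commands="1 0 0 15 0;1 0 0 15 0")

```text
time: 14.67
ee_pos: [0.6094, 0.1875, 0.1555]
tcp_rot: [179.7, -0.3, 60.3]
wrist_force: [1.6, 0.1, 0.0]
opening: 0.0853
```

```bash
python3 - <<'E'
from h import *
o=get_obs();print(o['time'],o['ee_pos'],o['tcp_rot'],o['opening'],o['q'])
im=save('wrist','w11.png')[:,:,::-1].copy()
cm=cam('wrist',o)
for x,y in((.6075,.1875),):
  for r,z in ((.048,.01),(.017,.056),(.012,.056)):
    cv2.polylines(im,[np.round(w2pix(cm,circ((x,y),r,z))*8).astype(int)],True,(0,0,255),1,cv2.LINE_AA,3)
crop(im,220,110,200,160,4,'w11o.png')
E
```

```text
14.6667 [0.60944502 0.18754463 0.15551999] [179.7114913   -0.3084712   60.31193141] 0.08533376539786025 [1.71043079e+01 1.58648585e+01 1.41667358e+01 8.78795147e+01
 9.02668755e-04 1.36793156e+02]
```

View pics/w11o.png

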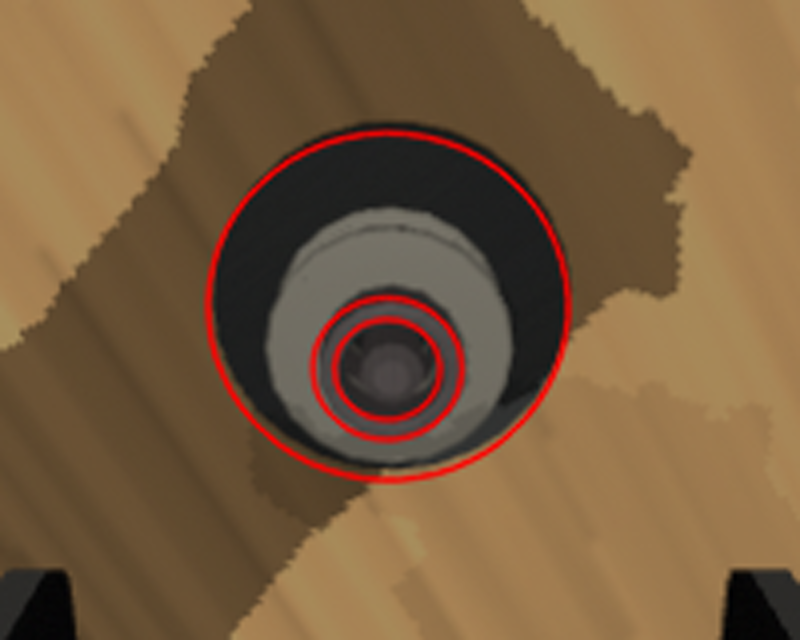

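Request:
play_rows(commands="1 -115 -202 0 0;1 -115 -202 0 0;1 -115 -202 0 0;1 -115 -202 0 0;1 -115 -202 0 0;1 -115 -202 -20 0;1 -115 -202 -50 0;1 -115 -202 -50 0;1 -115 -202 -50 0;1 -115 -202 -50 0")

```text
time: 15.55
ee_pos: [0.4929, -0.0145, 0.1007]
tcp_rot: [-180.0, 0.0, 60.3]
wrist_force: [0.2, 0.1, 0.9]
opening: 0.0853
```

```bash
python3 - <<'E'
from h import *
o=get_obs();print(o['time'],o['ee_pos'],o['tcp_rot'],o['opening'],o['q'])
im=save('wrist','w12.png')[:,:,::-1].copy()
cm=cam('wrist',o)
for x,y in((.4925,-.0157),):
  for r,z in ((.022,.026),(.012,.026)):
    cv2.polylines(im,[np.round(w2pix(cm,circ((x,y),r,z))*8).astype(int)],True,(0,0,255),1,cv2.LINE_AA,3)
crop(im,220,110,200,160,4,'w12o.png')
E
```

```text
15.55 [ 0.49294978 -0.01454903  0.10069367] [-1.79985184e+02  1.27388501e-03  6.03434788e+01] 0.08526077416368405 [-1.69391474e+00 -3.33466786e+00 -1.27652988e+01  8.05830527e+01
  5.82201554e-03  1.17962606e+02]
```

View pics/w12o.png

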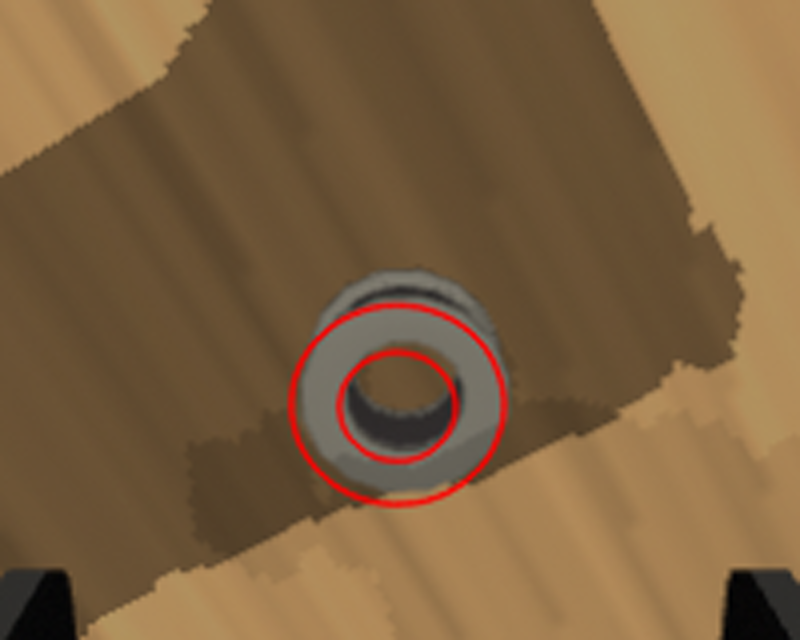

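Request:
play_rows(commands="1 1 -0.5 -40 0;1 1 -0.5 -70 0;1 1 -0.5 -88 0;1 1 -0.5 -94 0;1 1 -0.5 -94 0;1 1 -0.5 -94 0;0 1 -0.5 -94 0;0 1 -0.5 -94 0;0 1 -0.5 -94 0;0 1 -0.5 -94 0")

```text
time: 16.43
ee_pos: [0.4943, -0.0155, 0.0075]
tcp_rot: [179.9, -0.1, 60.3]
wrist_force: [-5.8, 1.2, 13.8]
opening: 0.0416
```

Request:
play_rows(commands="0 0 0 0 0;0 0 0 0 0;0 0 0 0 0;0 0 0 0 0;0 0 0 0 0;0 0 0 0 0")

```text
time: 16.93
ee_pos: [0.4943, -0.0155, 0.0077]
tcp_rot: [179.9, -0.1, 60.3]
wrist_force: [-2.2, 0.2, 9.5]
opening: 0.0413
```

Request:
play_rows(commands="0 0 0 5 0;0 0 0 15 0;0 0 0 25 0;0 0 0 25 0;0 0 0 25 0")

```text
time: 17.35
ee_pos: [0.4944, -0.0156, 0.0321]
tcp_rot: [179.9, -0.0, 60.3]
wrist_force: [-0.7, -0.3, -2.0]
opening: 0.0411
```

```bash
python3 - <<'E'
from h import *
o=get_obs();print(o['time'],o['ee_pos'],o['tcp_rot'],o['opening'],o['q'])
im=save('wrist','w13.png')[:,:,::-1].copy()
cm=cam('wrist',o)
for r in (.022,.012):
    cv2.polylines(im,[np.round(w2pix(cm,circ(o['ee_pos'],r,.051))*8).astype(int)],True,(0,255,0),1,cv2.LINE_AA,3)
crop(im,220,190,200,160,4,'w13o.png')
E
```

```text
17.35 [ 0.49435407 -0.0155644   0.03214548] [ 1.79911979e+02 -4.38432988e-02  6.03049315e+01] 0.041149490471234944 [-1.80192342e+00 -1.70762466e+00 -1.88556620e+01  7.27536573e+01
 -2.42850250e-03  1.17893177e+02]
```

View pics/w13o.png

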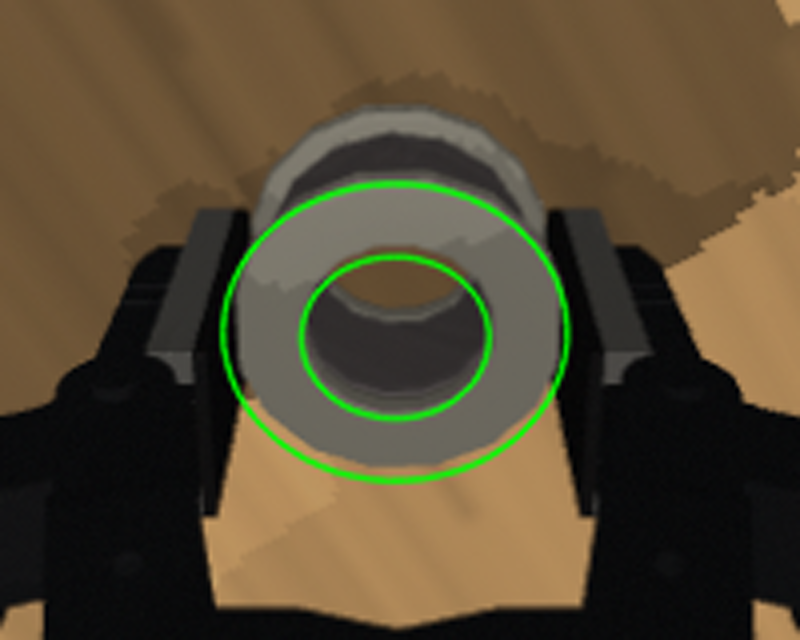

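Request:
play_rows(commands="0 0 0 35 0;0 0 0 75 0;0 0 0 105 0;0 113 203 110 0;0 113 203 110 0;0 113 203 110 0;0 113 203 110 0;0 113 203 110 0;0 113 203 110 0;0 113 203 110 0")

```text
time: 18.23
ee_pos: [0.6078, 0.1916, 0.1392]
tcp_rot: [-179.9, 0.0, 60.5]
wrist_force: [1.6, 0.5, -1.5]
opening: 0.041
```

Request:
play_rows(commands="0 0 0 0 0;0 0 0 0 0;0 0 0 -30 0;0 0 0 -30 0;0 0 0 -30 0;0 0 0 -30 0")

```text
time: 18.73
ee_pos: [0.6065, 0.1867, 0.1122]
tcp_rot: [180.0, -0.0, 60.2]
wrist_force: [-0.6, -0.0, -1.0]
opening: 0.0411
```

```bash
python3 - <<'E'
from h import *
o=get_obs();print(o['time'],o['ee_pos'],o['tcp_rot'],o['opening'],o['wrist_force'])
im=save('wrist','w14.png')[:,:,::-1].copy()
E
```

```text
18.7333 [0.60653442 0.18668636 0.1121597 ] [ 1.79990693e+02 -7.73433957e-03  6.02490763e+01] 0.041063138995015354 [-0.62988069 -0.00339964 -0.99123057]
```

View pics/w14.png

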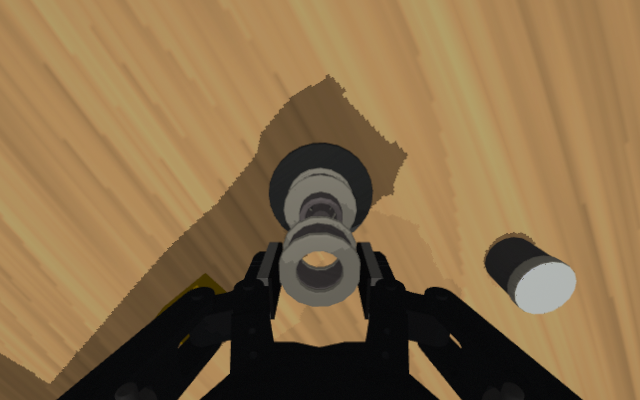

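Request:
play_rows(commands="0 0.5 0.5 -15 0;0 0.5 0.5 -30 0;0 0.5 0.5 -40 0;0 0.5 0.5 -43 0;0 0.5 0.5 -43 0;0 0.5 0.5 -43 0")

```text
time: 19.28
ee_pos: [0.6075, 0.188, 0.0691]
tcp_rot: [180.0, -0.0, 60.3]
wrist_force: [0.1, -0.8, -0.5]
opening: 0.0411
```

Request:
play_rows(commands="0 0 0 -2 0;0 0 0 -4 0;0 0 0 -5 0;0 0 0 -6 0;0 0 0 -6 0;0 0 0 -6 0")

```text
time: 19.78
ee_pos: [0.6076, 0.1882, 0.0637]
tcp_rot: [179.9, -0.1, 60.3]
wrist_force: [-1.0, -0.8, 6.8]
opening: 0.0413
```

```bash
python3 - <<'E'
from h import *
o=get_obs();print(o['time'],o['ee_pos'],o['tcp_rot'],o['opening'],o['wrist_force'])
im=save('wrist','w15.png')[:,:,::-1].copy()
im=save('side','s15.png')[:,:,::-1]
crop(im,230,90,130,100,6,'s15c.png')
E
```

```text
19.7833 [0.60761088 0.1881695  0.06372544] [ 1.79928516e+02 -7.93349022e-02  6.03132481e+01] 0.04132588352313421 [-1.04235072 -0.82765234  6.80312772]
```

View pics/w15.png

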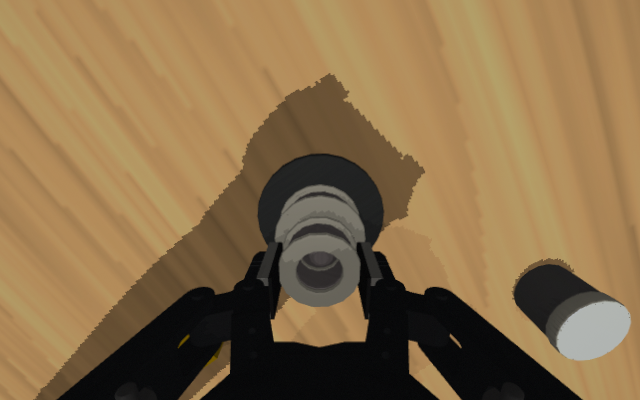

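View pics/s15c.png

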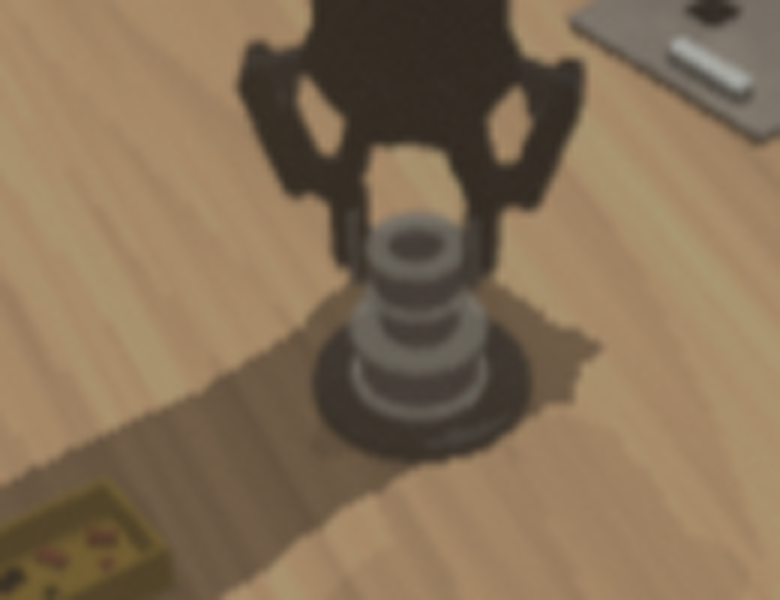

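Seated as predicted (TCP 63.7 mm, 6.8 N). Release.

Request:
play_rows(commands="0 0 0 0.5 0;0.5 0 0 0.5 0;1 0 0 0.5 0;1 0 0 0.5 0;1 0 0 0.5 0;1 0 0 0.5 0;1 0 0 0.5 0;1 0 0 15 0;1 0 0 45 0;1 0 0 80 0")

```text
time: 20.72
ee_pos: [0.606, 0.1876, 0.1408]
tcp_rot: [-179.8, 0.2, 60.3]
wrist_force: [0.9, 0.5, 0.6]
opening: 0.0855
```

Request:
play_rows(commands="1 0 0 10 0;1 0 0 10 0;1 0 0 10 0;1 0 0 10 0")

```text
time: 21.05
ee_pos: [0.6068, 0.1879, 0.1508]
tcp_rot: [-179.9, 0.1, 60.3]
wrist_force: [-0.8, -0.6, -1.0]
opening: 0.0854
```

```bash
python3 - <<'E'
from h import *
o=get_obs();print(o['time'],o['ee_pos'],o['tcp_rot'],o['opening'],o['q'])
im=save('wrist','w16.png')[:,:,::-1].copy()
cm=cam('wrist',o)
for x,y in((.6075,.1875),):
  for r,z in ((.048,.01),(.022,.082),(.012,.082)):
    cv2.polylines(im,[np.round(w2pix(cm,circ((x,y),r,z))*8).astype(int)],True,(0,0,255),1,cv2.LINE_AA,3)
crop(im,220,110,200,160,4,'w16o.png')
E
```

```text
21.05 [0.60680446 0.18785985 0.15075999] [-1.79932023e+02  6.92997345e-02  6.03046821e+01] 0.08539400713124401 [1.72009158e+01 1.60500714e+01 1.38695691e+01 8.79165450e+01
 2.27742979e-03 1.36896273e+02]
```

View pics/w16o.png

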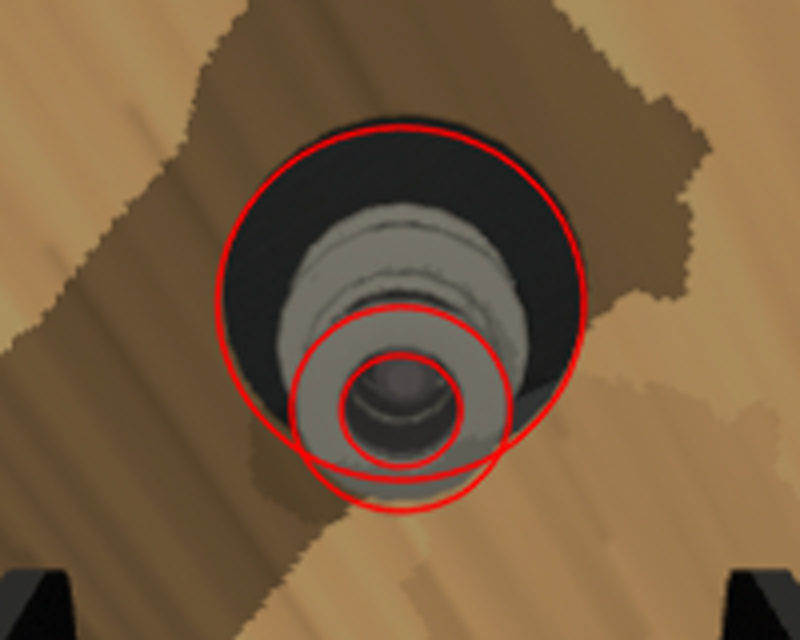

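Request:
play_rows(commands="1 -30 -413 0 0;1 -30 -413 0 0;1 -30 -413 0 0;1 -30 -413 0 0;1 -30 -413 0 0;1 -30 -413 0 0;1 -30 -413 0 0;1 -30 -413 0 0;0.65 -30 -413 0 0;0.65 -30 -413 0 0")

```text
time: 21.93
ee_pos: [0.576, -0.2271, 0.1507]
tcp_rot: [-179.9, 0.0, 60.3]
wrist_force: [1.0, -0.9, 0.2]
opening: 0.064
```

Request:
play_rows(commands="0.65 0 0 -40 0;0.65 0 0 -40 0;0.65 0 0 -40 0;0.65 0 0 -40 0")

```text
time: 22.27
ee_pos: [0.5772, -0.2243, 0.1127]
tcp_rot: [-180.0, -0.0, 60.3]
wrist_force: [0.3, 0.7, 0.8]
opening: 0.0555
```

```bash
python3 - <<'E'
from h import *
o=get_obs();print(o['time'],o['ee_pos'],o['tcp_rot'],o['opening'],o['q'])
im=save('wrist','w17.png')[:,:,::-1].copy()
cm=cam('wrist',o)
for x,y in((.577,-.2245),):
  for r,z in ((.0165,.028),(.0165,.010)):
    cv2.polylines(im,[np.round(w2pix(cm,circ((x,y),r,z))*8).astype(int)],True,(0,0,255),1,cv2.LINE_AA,3)
cv2.imwrite('pics/w17o.png',im)
crop(im,220,110,200,160,4,'w17c.png')
E
```

```text
22.2667 [ 0.57716131 -0.22429986  0.11268495] [-1.79961299e+02 -1.43603629e-03  6.03486855e+01] 0.055529116443030366 [-2.12406773e+01  1.37842377e+01  6.93633212e+00  8.31901693e+01
  7.08127464e-03  9.84106343e+01]
```

View pics/w17o.png

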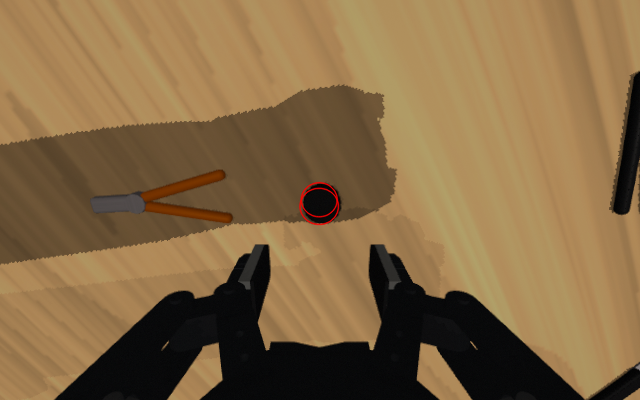

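View pics/w17c.png

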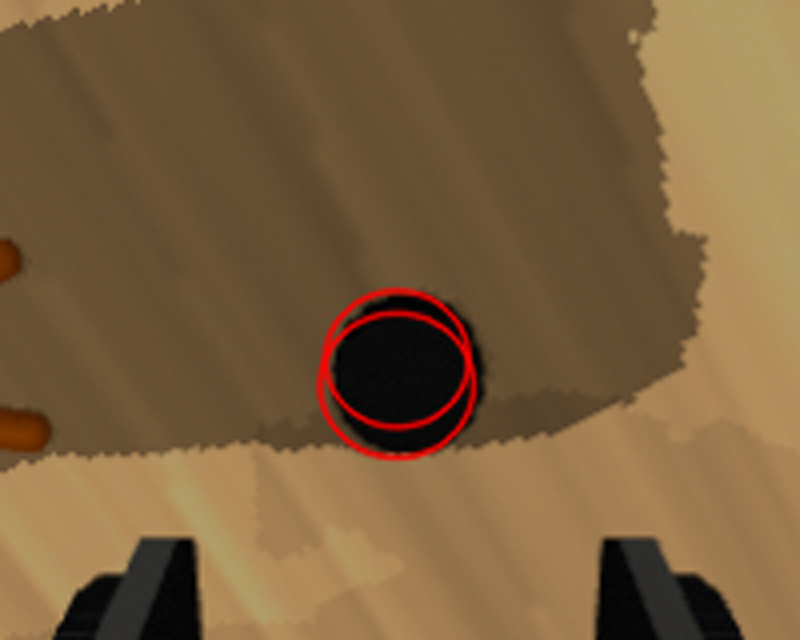

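Request:
play_rows(commands="0.65 1.5 -1 -40 0;0.65 1.5 -1 -70 0;0.65 1.5 -1 -90 0;0.65 1.5 -1 -100 0;0.65 1.5 -1 -100 0;0.65 1.5 -1 -100 0;0 1.5 -1 -100 0;0 1.5 -1 -100 0;0 1.5 -1 -100 0;0 1.5 -1 -100 0")

```text
time: 23.15
ee_pos: [0.58, -0.2264, 0.0146]
tcp_rot: [179.8, -0.0, 60.3]
wrist_force: [0.0, 1.3, 5.2]
opening: 0.0302
```

Request:
play_rows(commands="0 0 0 0 0;0 0 0 0 0;0 0 0 0 0;0 0 0 0 0")

```text
time: 23.48
ee_pos: [0.58, -0.2264, 0.0146]
tcp_rot: [179.8, -0.0, 60.3]
wrist_force: [-0.1, 1.1, 4.8]
opening: 0.0305
```

Request:
play_rows(commands="0 0 0 5 0;0 0 0 15 0;0 0 0 25 0;0 0 0 25 0;0 0 0 25 0")

```text
time: 23.9
ee_pos: [0.5794, -0.2263, 0.0385]
tcp_rot: [179.9, -0.0, 60.3]
wrist_force: [-0.8, 0.1, -0.5]
opening: 0.0299
```

```bash
python3 - <<'E'
from h import *
o=get_obs();print(o['time'],o['ee_pos'],o['tcp_rot'],o['opening'],o['q'])
im=save('wrist','w18.png')[:,:,::-1].copy()
crop(im,220,190,200,160,4,'w18c.png')
im=save('side','s18.png')[:,:,::-1]
crop(im,300,200,130,100,6,'s18c.png')
E
```

```text
23.9 [ 0.57940587 -0.22631578  0.03854558] [ 1.79877455e+02 -1.81559249e-02  6.03063346e+01] 0.029875145916276394 [-2.13356726e+01  1.52189821e+01  4.30265291e-01  7.50874004e+01
  1.50170920e-04  9.83580125e+01]
```

View pics/w18c.png

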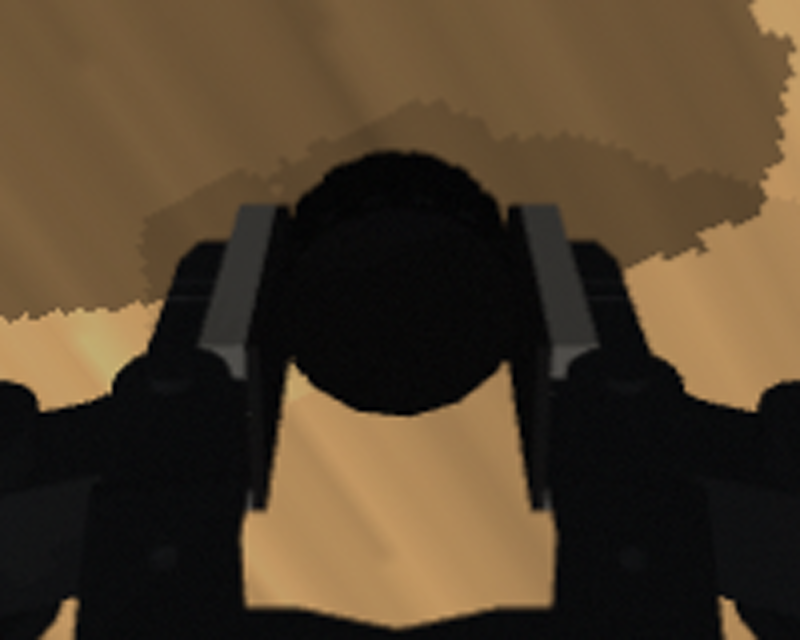

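View pics/s18c.png

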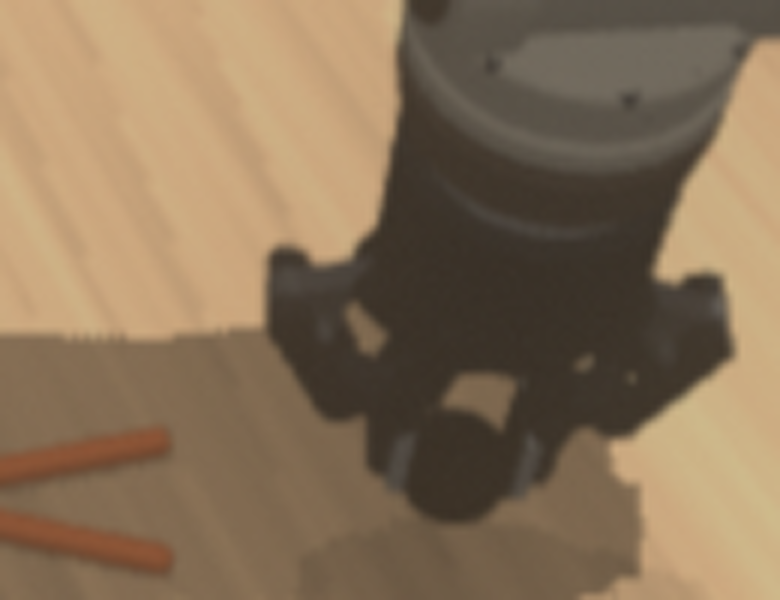

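```bash
python3 - <<'E'
from h import *
o=get_obs();cm=cam('wrist',o)
im=cv2.imread('pics/w18.png')
im=cv2.convertScaleAbs(im,alpha=2.5,beta=10)
for d,col in ((0,(0,255,0)),(.0015,(0,0,255))):
  c=o['ee_pos'][:2]+d*np.array([.5,.87])
  for z,r in((.052,.0165),(.034,.0165)):
    cv2.polylines(im,[np.round(w2pix(cm,circ(c,r,z))*8).astype(int)],True,col,1,cv2.LINE_AA,3)
crop(im,220,190,200,160,4,'w18p.png')
E
```

```text
(no output)
```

View pics/w18p.png

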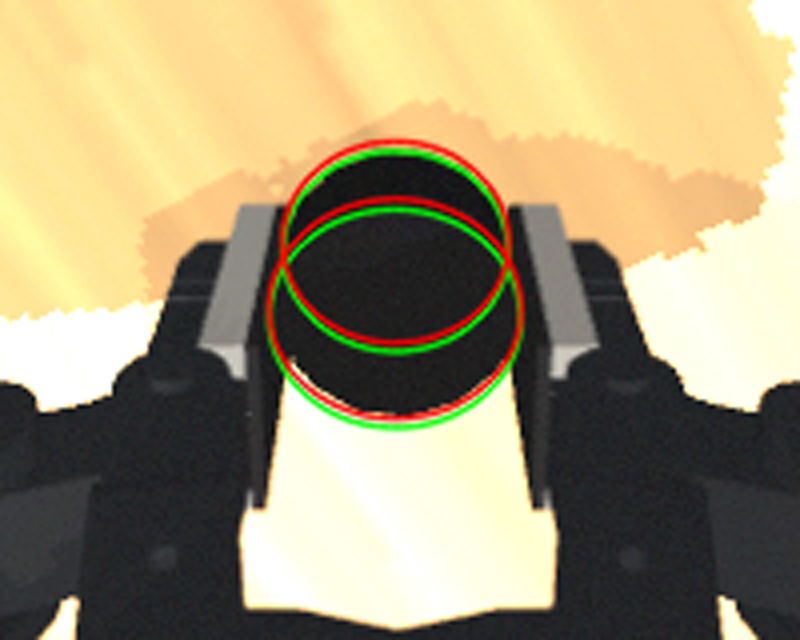

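Request:
play_rows(commands="0 0 0 35 0;0 0 0 75 0;0 0 20 105 0;0 28.5 414.5 110 0;0 28.5 414.5 110 0;0 28.5 414.5 110 0;0 28.5 414.5 110 0;0 28.5 414.5 110 0;0 28.5 414.5 110 0;0 28.5 414.5 110 0")

```text
time: 24.83
ee_pos: [0.5993, 0.0869, 0.1454]
tcp_rot: [-180.0, 0.0, 60.3]
wrist_force: [-0.3, -1.0, 0.3]
opening: 0.0303
```

```bash
python3 - <<'E'
from h import *
o=get_obs();print(o['time'],o['ee_pos'],o['tcp_rot'],o['opening'],o['wrist_force'])
E
```

```text
24.8333 [0.5992636  0.08685035 0.14541448] [-1.79973189e+02  2.20307009e-02  6.02998103e+01] 0.030256574960343174 [-0.28768362 -1.03192062  0.31887151]
```

Request:
play_rows(commands="0 8 102 0 0;0 8 102 0 0;0 8 102 0 0;0 8 102 -20 0;0 8 102 -20 0;0 8 102 -20 0;0 8 102 -20 0;0 8 102 -20 0")

```text
time: 25.5
ee_pos: [0.608, 0.186, 0.1267]
tcp_rot: [180.0, -0.0, 60.2]
wrist_force: [0.4, -0.3, -0.0]
opening: 0.0302
```

```bash
python3 - <<'E'
from h import *
o=get_obs();print(o['time'],o['ee_pos'],o['tcp_rot'],o['opening'],o['wrist_force'])
im=save('wrist','w19.png')
E
```

```text
25.5 [0.60800625 0.18603411 0.12671658] [ 1.79967867e+02 -2.84841598e-02  6.02369211e+01] 0.030187722659300933 [ 0.36337943 -0.2744585  -0.00559867]
```

View pics/w19.png

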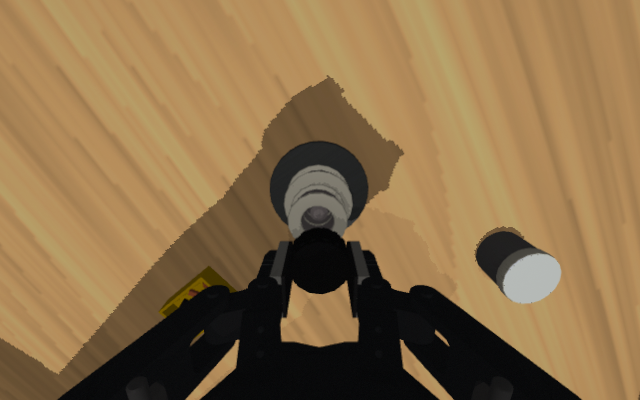

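Request:
play_rows(commands="0 0 1 -15 0;0 0 1 -22 0;0 0 1 -22 0;0 0 1 -22 0;0 0 1 -22 0;0 0 1 -22 0")

```text
time: 26.05
ee_pos: [0.608, 0.1878, 0.1047]
tcp_rot: [180.0, -0.0, 60.3]
wrist_force: [-0.3, -0.4, -0.0]
opening: 0.0301
```

```bash
python3 - <<'E'
from h import *
o=get_obs();print(o['time'],o['ee_pos'],o['tcp_rot'],o['opening'],o['wrist_force'])
E
```

```text
26.05 [0.6080227  0.18783699 0.10465745] [ 1.79960243e+02 -4.15627124e-02  6.02968878e+01] 0.03008038838051202 [-0.28052866 -0.35991809 -0.02191562]
```

Now down slowly; stem enters at TCP ≈ 96.6 mm, seats at ≈ 86.6 mm.

Request:
play_rows(commands="0 0 0.5 -4 0;0 0 0.5 -7 0;0 0 0.5 -9 0;0 0 0.5 -11 0;0 0 0.5 -13 0;0 0 0.5 -13 0;0 0 0.5 -13 0")

```text
time: 26.63
ee_pos: [0.6076, 0.1884, 0.0907]
tcp_rot: [-180.0, 0.0, 60.3]
wrist_force: [0.2, 0.4, -1.5]
opening: 0.0302
```

Entered the hole without contact force.

Request:
play_rows(commands="0 0 0 -1.5 0;0 0 0 -3 0;0 0 0 -4 0;0 0 0 -4.5 0;0 0 0 -4.5 0;0 0 0 -4.5 0")

```text
time: 27.13
ee_pos: [0.6079, 0.1884, 0.0868]
tcp_rot: [180.0, -0.0, 60.3]
wrist_force: [-0.6, -0.2, 4.0]
opening: 0.0301
```

Request:
play_rows(commands="0 0 0 0 0;0.3 0 0 0 0;0.6 0 0 0 0;1 0 0 0 0;1 0 0 0 0;1 0 0 0 0;1 0 0 0 0;1 0 0 15 0;1 0 0 45 0;1 0 0 80 0")

```text
time: 27.97
ee_pos: [0.6066, 0.188, 0.165]
tcp_rot: [-179.8, 0.2, 60.3]
wrist_force: [0.9, 0.3, 0.3]
opening: 0.0853
```

Request:
play_rows(commands="1 -40 -60 0 0;1 -40 -60 0 0;1 -40 -60 0 0;1 -40 -60 0 0;1 -40 -60 0 0;1 -40 -60 0 0")

```text
time: 28.47
ee_pos: [0.568, 0.1289, 0.166]
tcp_rot: [-180.0, 0.0, 60.3]
wrist_force: [0.2, 0.3, -0.4]
opening: 0.0851
```

```bash
python3 - <<'E'
from h import *
o=get_obs();print(o['time'],o['ee_pos'],o['tcp_rot'],o['opening'],o['wrist_force'])
im=save('wrist','w20.png')[:,:,::-1]
crop(im,220,40,200,160,4,'w20c.png')
im=save('side','s20.png')[:,:,::-1]
crop(im,190,90,220,130,3,'s20c.png')
E
```

```text
28.4667 [0.56795225 0.12887478 0.1660467 ] [-1.79985610e+02  2.05589043e-03  6.03290061e+01] 0.08507567682246982 [ 0.24011741  0.33564362 -0.38296017]
```

View pics/w20c.png

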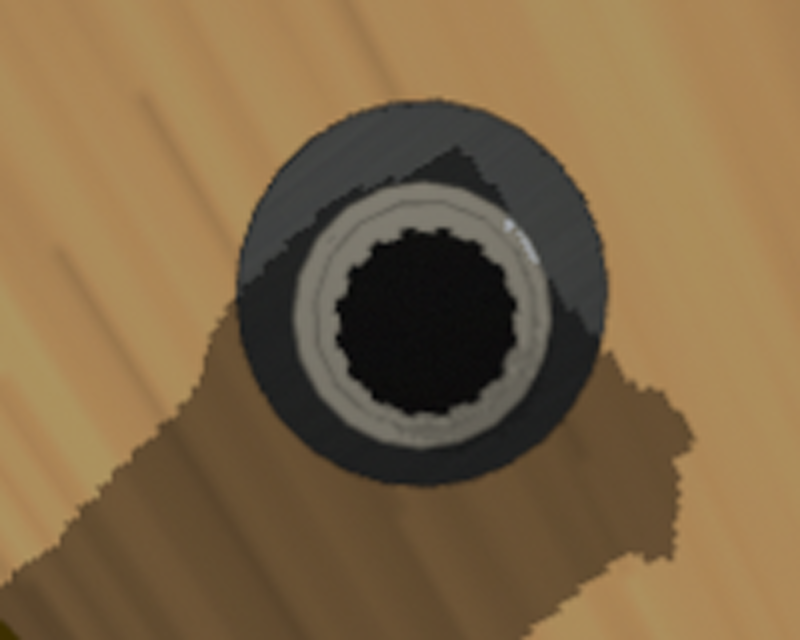

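View pics/s20c.png

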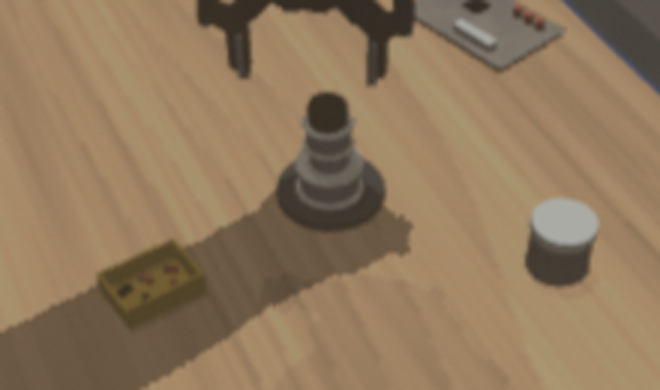

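```bash
python3 -c "
from h import *
print(job_done())"
```

```text
the job is handed in; nothing more can be done
None
```

The wide reel, spacer ring, small reel and knob are all stacked on the stand's post, in that order. I handed the job in at about 28.6 s, with the gripper open and clear of the stack.

- **Placing:** I lowered each piece until the wrist force showed contact before opening the fingers. The spacer took a brief press of about 13 N. The TCP height at contact matched the expected seat to within about 0.5 mm for all four pieces.
- **Last pictures:** the wrist and side views show the stack upright and concentric, with the knob's head down on the small reel. The tray and jar sit at the same side-view pixels as at the start. The arm never went near the pliers; they looked untouched in the last views of them, but I did not measure them again at the end.
- **Disagreements:** the opening read about 3 mm less than the known diameter on every grip. The wrist camera's positions differed from the fixed cameras' by about 1–3 mm, which is inside the fits' clearance. No check failed.

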